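Release the swing bolt of a connection box

ROBOT

A 6-joint arm with a two-finger parallel gripper is mounted at the origin on the work surface. World frame = base frame: x ahead of the robot, y to its left, z up, the work surface at z = 0. Lengths are in mm, angles in rad, forces in N, time in s.
With the tool pointing down it reaches from about 325 to 875 mm from the base axis. Payload 4.4 kg.
Tool frame: the origin (TCP) lies on the centre line of the jaws, within the pads' length; the fingertips stand ahead of it and the grasp point (between the pads) lies 6 mm ahead of it (ctrl.tcp_to_tips is the z of the fingertips in the tool frame, in mm); z points along the fingers, y is the line along which they close (so a half turn about z gives the same grasp; the last joint's range is limited). The gripper opens to 85 mm and grips with 20 to 120 N. Pads are 22 mm wide; open, the fingers measure 114 mm over their backs; the gripper's body (76 mm by 85 mm) begins 54 mm behind the grasp point. The pads swing forward as they close: fully open they stand 13 mm farther back than shut.
Start: joints at [-1.464, 0.207, 1.542, -0, 1.393, -0.15], TCP at [146.586, -556.004, 256.282] pointing down, gripper open.
Joint ranges: [-2.73, 2.73], [-0.86, 2.22], [0.23, 2.46], [-1.11, 4.25], [0.08, 2.63], [-2.82, 2.82]. Speed limits (rad/s): [2.79, 2.79, 3.14, 3.14, 3.14, 3.14].

INTERFACE

Orientations are given as a 3x3 rotation matrix whose columns are the frame's x, y, z axes.
In Python, from plant import ctrl, sensors, optics gives the robot as it stands. Calls block until the motion is done:
- ctrl.move_ptp(position, orientation): joint-space move of the TCP to a pose.
- ctrl.move_l(position, rot=None, vel=150, threshold=None): straight line of the TCP; rot=None keeps the orientation; vel is the mean speed in mm/s. With threshold (N) it stops when the force on the tool has changed by that much, and returns True; else False.
- ctrl.set_joints(angles): joint-space move.
- ctrl.gripper_to(opening, force=None): finger opening in mm; force is the grip in N (None keeps the last); returns when the fingers have stopped.
- ctrl.hold(seconds).
- ctrl.solve_ik(position, orientation): joint angles nearest the present ones, or None.
- sensors.read_state(): the state.
- optics.grab_frame(name): name is "scene" or "side" or "wrist"; returns (picture, depth): 384x512x3 uint8, red, green, blue; 384x512 float32, mm along the optical axis (not along the pixel's ray), 0 where there is no reading.
- optics.camera_params(name): a dict with "mtx" (3x3 intrinsics, pixels), "k1" (the pictures are not rectified: a ray, as slopes to the right and down, at radius r is drawn at 1 + k1 r^2 times it, then the intrinsics apply), "R" (3x3) and "t" (3): a world point X has camera coordinates R X + t; the wrist camera has in their place "T_tool_cam" (4x4, takes a point from camera to tool coordinates, whose origin is the TCP and whose axes are the flange's). Camera axes: x right, y down, z forward; pixel columns grow to the right and rows downward; lengths in mm; the calibration is good to about 2 mm. A picture is of the moment at which its call begins: read the wrist's pose just before it. camera_params takes no time and is no camera call.
A pose or a line that the arm cannot do raises ctrl.MotionError and nothing moves.
- ctrl.finish_job(): hands the job in; it is judged then, once.
The state is a dict: "t": time; "q": joint angles; "qvel": joint speeds; "tau": joint torques, N m; "eef_pos": TCP position; "eef_rot": TCP orientation; "force": force on the tool from outside, world axes, zero at the start; "wrist_torque": the same for the moment, N m; "grip_width": finger opening in mm; "grasp_force": force on a finger pad.
Only numpy, scipy, OpenCV 4.12 (cv2) and the standard library are available. Lean on these libraries where they do the work, as an engineer would, in place of code of your own. Each camera call takes 0.05 s, during which the arm holds its last target. There are 200 camera calls.

TASK

Free the lid clamp of the dark connection box: unscrew its brass wing nut (anticlockwise seen from above) by about half a turn while the bolt still stands upright in the slotted red lug, so that the nut clears the lug's raised lips, then swing the hinged bolt out of the slot, towards the robot's side, and let it drop clear of the box. Leave the things lying around in their places.

Things in the scene. Friction and masses are not known exactly. Their poses are not given: they have to be found in the camera images.
- box: Dark connection box, fixed to the table by its aluminium foot plate (190 x 230 x 10 mm). Housing 150 (x) x 190 (y) mm, flat lid with its top at z = 100 mm. Origin: centre of the underside, on the table, z up. The clamp is at the middle of its front (-x) face, which looks roughly at the robot.
- lug (a point): Centre of the top of the red slotted lug on the lid's front, on the bolt's axis, at x = -97, z = 96 mm of the box's frame, same axes. The lug is 36 mm wide, 14 mm thick, its 14 mm slot open to -x, its end 20 mm out from here. Two lips at that end, 4 mm high, hold the nut's foot until the nut has risen about 7.5 mm.
- hinge_pin (a point): Axis of the swing bolt's hinge pin, fixed on the box at x = -97, y = 0, z = 45 mm of the box's frame; the pin runs along the box's y.
- swing_bolt (a joint): Angle of the hinged eyebolt (10 mm shank, end 86 mm from the pin), rad: 0 = upright in the slot, positive = swung out towards the box's -x, stop at 1.6 (lying level, pointing to -x). Slight hinge friction: it stays put when nearly upright and falls outwards to the stop by itself beyond about 0.35 rad.
- wing_nut (a joint): Turn of the wing nut on the bolt, rad: 0 = tight on the lug, positive = loosened (anticlockwise from above, bolt upright), stop at 4.0 where it stays captive on the bolt. Coarse thread: rises 3.82 mm per rad (24 mm a turn). Starts between 0 and 0.35. Turning it takes about 0.1 N m.
- wings (a point): On the nut's axis, at gripping height, 90 mm from the pin when tight; moves with the nut. z: along the bolt, away from the pin. Two flat brass wings lie along this frame's y, 6 to 32 mm either side, 12 mm thick (x), from 29 mm below to 13 mm above. The bolt's end stands between them, 4 mm below when tight; the hub (20 mm across) ends 24 mm below.
- screwdriver: Bystander: red-handled screwdriver, 200 mm long, lying in front of the box on its -y side.
- switch_block: Bystander: black switch block 90 x 50 x 48 mm, beside the box on its +y side.
- terminal_block: Bystander: white ceramic terminal block 70 x 34 x 23 mm, in front of the box on its +y side. Origin: centre of its underside.
- small_box: Bystander: small black box 110 x 100 x 51 mm, on the left side of the table.
- multimeter: Bystander: yellow multimeter 150 x 76 x 42 mm, on the right side of the table.
- tumbler: Bystander: glass tumbler, 72 mm across, 110 mm high, to the left of the box.

How it is judged:
By the outcome, as a careful person would: the job done as asked, in the order asked, and still so for the second after the job is handed in, with the robot touching nothing.
It also fails if it takes over 61 s, if anything falls off the work surface, if the arm or the gripper's body presses on something with over 40 N, if the wrist force passes 120 N, or if a joint passes its speed limit or range.

## Working session

There is one attempt and no reset: what is moved stays moved. The work goes in short steps, each a Python script; the robot and the scene stay as the last script left them, time stands still between calls to the robot, and variables do not carry over. Pictures are saved under pics/ and viewed, at most 10 in all, crops included, and the job is handed in when it is done.

```bash
ls; mkdir -p pics
cat > h.py <<'E'
import numpy as np, cv2
from plant import ctrl, sensors, optics
def cam(name):
    p=optics.camera_params(name); K=np.array(p["mtx"]); 
    if name=="wrist":
        s=sensors.read_state(); T=np.array(p["T_tool_cam"]); R=np.array(s["eef_rot"]); 
        Rw=R@T[:3,:3]; o=R@T[:3,3]+np.array(s["eef_pos"])
    else:
        Rw=np.array(p["R"]).T; o=-Rw@np.array(p["t"])
    return K,p["k1"],Rw,o
def rays(c,uv):
    K,k1,Rw,o=c
    d=cv2.undistortPoints(np.array(uv,float).reshape(-1,1,2),K,np.array([k1,0,0,0.])).reshape(-1,2)
    return np.c_[d,np.ones(len(d))]@Rw.T
def onz(c,uv,z):
    d=rays(c,uv); return c[3]+d*((z-c[3][2])/d[:,2])[:,None]
def pts(c,uv,depth):
    uv=np.array(uv,int); return c[3]+rays(c,uv)*depth[uv[:,1],uv[:,0]][:,None]
def proj(c,X):
    K,k1,Rw,o=c
    p=(np.atleast_2d(X)-o)@Rw
    return cv2.projectPoints(p.reshape(-1,1,3),np.zeros(3),np.zeros(3),K,np.array([k1,0,0,0.]))[0].reshape(-1,2)
E
python3 - <<'E'
from h import *
for n in("scene","side"):
    c=cam(n); im,d=optics.grab_frame(n); np.savez(f"{n}0.npz",im=im,d=d)
    cv2.imwrite(f"pics/{n}0.png",im[:,:,::-1]); print(n,c[3].round(),c[2][:,2].round(2),c[0][0,0],(d>0).mean())
print(ctrl.tcp_to_tips)
E
```

```text
pics
scene [1056.  727. 1117.] [-0.39 -0.56 -0.73] 454.45746277253517 0.9914499918619791
side [   45. -1178.   960.] [ 0.31  0.76 -0.57] 477.3300316397986 0.9858551025390625
25.0
```

View pics/scene0.png

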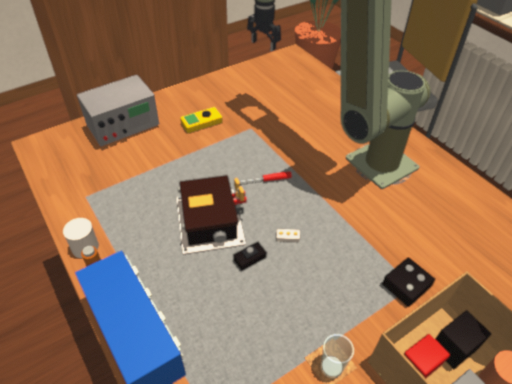

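View pics/side0.png

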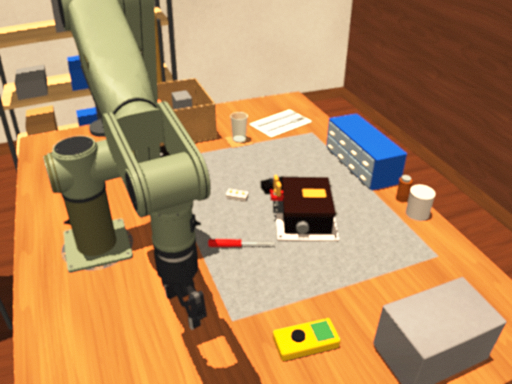

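The scene view shows the box at about (210,210) with its clamp at (240,190). The side view shows the clamp at (277,188), and the screwdriver at (225,243) lies in front of the box. Next I locate the lid from depth.

Run:
```python
from h import *
for n,roi in(("scene",(170,165,255,255)),("side",(255,165,345,245))):
    z=np.load(n+"0.npz"); im,d=z["im"],z["d"]; c=cam(n)
    v,u=np.mgrid[roi[1]:roi[3],roi[0]:roi[2]]; uv=np.c_[u.ravel(),v.ravel()]
    P=pts(c,uv,d); col=im[uv[:,1],uv[:,0]].astype(int)
    m=(abs(P[:,2]-100)<6)
    if n=='scene': print(np.histogram(P[:,2],bins=range(-5,160,10)))
    r=cv2.minAreaRect(P[m,:2].astype(np.float32)); print(n,r,m.sum())
    br=(col[:,0]>130)&(col[:,1]>80)&(col[:,2]<80)&(P[:,2]>105)
    rd=(col[:,0]>110)&(col[:,1]<50)&(P[:,2]>60)
    print("brass",P[br].round()[:20],"red",np.median(P[rd],0),rd.sum())
```

```text
(array([2760,  757,   87,  151,  177,  171,  169,  108,   92,  361, 2369,
         24,   24,   23,   32,   39]), array([ -5,   5,  15,  25,  35,  45,  55,  65,  75,  85,  95, 105, 115,
       125, 135, 145, 155]))
scene ((636.320068359375, -94.3082275390625), (199.8999786376953, 195.473876953125), 67.55237579345703) 2501
brass [[563. -91. 144.]
 [563. -85. 149.]
 [566. -86. 146.]
 [563. -85. 145.]
 [564. -90. 137.]
 [565. -81. 145.]
 [562. -80. 144.]
 [566. -87. 136.]
 [568. -76. 147.]
 [565. -76. 145.]
 [563. -74. 146.]
 [569. -76. 144.]
 [565. -77. 140.]
 [565. -71. 145.]
 [563. -69. 146.]
 [568. -72. 141.]
 [563. -74. 137.]
 [561. -72. 138.]
 [566. -74. 135.]
 [565. -71. 136.]] red [578.37125293 -55.70359776  92.43582956] 28
side ((637.4551391601562, -99.4049072265625), (205.80001831054688, 190.71791076660156), 67.30309295654297) 1837
brass [[567. -51. 148.]
 [568. -56. 150.]
 [572. -54. 148.]
 [567. -44. 139.]
 [565. -56. 147.]
 [567. -59. 149.]
 [570. -59. 148.]
 [574. -57. 146.]
 [566. -45. 137.]
 [563. -60. 147.]
 [566. -61. 147.]
 [570. -59. 144.]
 [573. -61. 145.]
 [565. -48. 135.]
 [562. -62. 144.]
 [568. -57. 140.]
 [570. -61. 142.]
 [574. -59. 140.]
 [565. -49. 132.]
 [564. -59. 138.]] red [564.08275844 -83.99987688  92.75225936] 61
```

```bash
cat >> h.py <<'E'
def down(yaw,tilt=0):  # tool y at world angle yaw, z down
    y=np.array([np.cos(yaw),np.sin(yaw),0]); z=np.array([0,0,-1.]); return np.c_[np.cross(y,z),y,z]
E
python3 - <<'E'
from h import *
T=np.array(optics.camera_params("wrist")["T_tool_cam"]); print(T.round(2))
best=None
q=np.array(sensors.read_state()["q"])
for yaw in np.deg2rad([-22.5,67.5,157.5,-112.5]):
    R=down(yaw); tgt=np.array([566,-67,125.]); 
    C=tgt+np.array([0,0,240.]); 
    # camera axis approx: place so target on optical axis
    p=tgt-R@(T[:3,3]+T[:3,2]*230)
    s=ctrl.solve_ik(p,R)
    print(np.rad2deg(yaw),p.round(),None if s is None else np.round(s,2))
    if s is not None and (best is None or abs(np.array(s)-q).max()<best[0]): best=(abs(np.array(s)-q).max(),p,R)
ctrl.move_ptp(best[1],best[2]); c=cam("wrist"); im,d=optics.grab_frame("wrist")
np.savez("w1.npz",im=im,d=d,Rw=c[2],o=c[3]); cv2.imwrite("pics/w1.png",im[:,:,::-1]); print(sensors.read_state()["t"])
E
```

```text
[[   0.     -0.96   -0.26   68.25]
 [   1.      0.     -0.     -0.46]
 [   0.     -0.26    0.96 -117.69]
 [   0.      0.      0.      1.  ]]
-22.5 [564. -74. 229.] [-0.28  0.22  1.59 -0.    1.34  0.11]
67.5 [573. -69. 229.] [-0.27  0.23  1.57 -0.    1.34 -1.45]
157.5 [568. -60. 229.] None
-112.5 [559. -65. 229.] [-0.27  0.2   1.6  -0.    1.34  1.69]
2.425
```

View pics/w1.png

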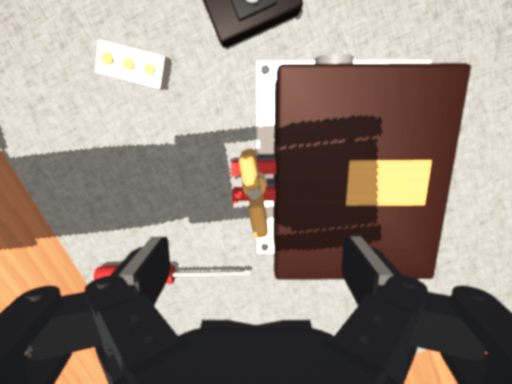

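The wrist view shows the wing nut from (247,155) to (260,235), the red lug prongs at (245,167) and (245,195), the lid, and the screwdriver tip at (250,270). Now I measure the nut and lid accurately.

Run:
```python
from h import *
z=np.load("w1.npz"); im,d=z["im"].astype(int),z["d"]; c=list(cam("wrist")); c[2],c[3]=z["Rw"],z["o"]
v,u=np.mgrid[40:300,200:500]; uv=np.c_[u.ravel(),v.ravel()]; P=pts(c,uv,d); col=im[uv[:,1],uv[:,0]]
lid=(abs(P[:,2]-100)<5)&(uv[:,0]>270)&(uv[:,0]<480)
r=cv2.minAreaRect(P[lid,:2].astype(np.float32)); print("lid",r, "z",np.median(P[lid,2]))
a=np.deg2rad(r[2]); a=(a+np.pi/4+np.deg2rad(22.5))%(np.pi/2)-np.pi/4-np.deg2rad(22.5); print("box yaw",np.rad2deg(a))
bx=np.array([np.cos(a),np.sin(a)]); by=np.array([-bx[1],bx[0]])
ctr=np.array(r[0]); print("axis est from lid:",ctr-97*bx)
w=(uv[:,0]<275)&(P[:,2]>112)&(uv[:,1]>140)&(uv[:,1]<245); Q=P[w]; print("z pct",np.percentile(Q[:,2],[5,50,90,97]),w.sum())
top=Q[Q[:,2]>np.percentile(Q[:,2],97)-8]
rr=cv2.minAreaRect(top[:,:2].astype(np.float32)); print("wing",rr)
e=np.linalg.svd(top[:,:2]-top[:,:2].mean(0))[2][0]; print("wing dir deg rel box y",(np.rad2deg(np.arctan2(e[1],e[0])-a-np.pi/2)+90)%180-90)
red=(col[:,0]>130)&(col[:,1]<60)&(col[:,2]<60)&(uv[:,0]<280)&(uv[:,1]<220); X=onz(c,uv[red],98)[:,:2]; X=X-ctr
print("red box-frame x",np.percentile(X@bx,[1,99]),"y",np.percentile(X@by,[1,99]))
t=np.array(rr[0])-ctr; print("nut in box frame",t@bx,t@by)
p=sensors.read_state(); print(p["eef_pos"],p["q"])
```

```text
lid ((654.3182983398438, -102.7108383178711), (194.72825622558594, 159.89744567871094), 67.94023132324219) z 100.08591279559802
box yaw -22.059768676757816
axis est from lid: [564.41941852 -66.28020002]
z pct [121.47068965 147.30466869 148.96037771 149.62862168] 1470
wing ((570.13671875, -53.220523834228516), (89.69343566894531, 15.617281913757324), 73.47807312011719)
wing dir deg rel box y 7.581363370102466
red box-frame x [-113.95978802  -77.1504037 ] y [-15.56043699  18.56500451]
nut in box frame -96.60611807193696 14.25087790285272
[563.52935252 -75.14980822 229.19684171] [-2.84649700e-01  2.16061157e-01  1.58775788e+00 -2.64056235e-04
  1.33762170e+00  1.09702944e-01]
```

Run:
```python
from h import *
z=np.load("w1.npz"); im,d=z["im"],z["d"]; c=list(cam("wrist")); c[2],c[3]=z["Rw"],z["o"]
hsv=cv2.cvtColor(im,cv2.COLOR_RGB2HSV); m=((hsv[...,0]>12)&(hsv[...,0]<32)&(hsv[...,1]>120)&(hsv[...,2]>60)).astype(np.uint8)
m[:,:232]=0; m[:,275:]=0; m[:140]=0; m[245:]=0
v,u=np.nonzero(m); uv=np.c_[u,v]; P=pts(c,uv,d); k=P[:,2]>144; 
X=P[k,:2]; e=np.linalg.svd(X-X.mean(0))[2][0]; e*=np.sign(e[1]); n=np.array([e[1],-e[0]])
s=X@e; t=X@n
print("pix",u.min(),u.max(),v.min(),v.max(),"n",k.sum(),"len pct",np.percentile(s,[0,1,5,50,95,99,100])-np.median(s),"width",np.percentile(t,[1,5,95,99])-np.median(t))
mid=(np.percentile(s,0.5)+np.percentile(s,99.5))/2; a=(np.percentile(t,5)+np.percentile(t,95))/2
print("axis",e*mid+n*a,"wing dir deg",np.rad2deg(np.arctan2(e[1],e[0])))
# gap between wings: histogram of top pixels along e
print(np.histogram(s-mid,bins=np.arange(-45,46,5)))
```

```text
pix 238 266 150 236 n 693 len pct [-20.67166313 -19.59800881 -17.39359863   0.          39.31913188
  40.83767573  67.47057865] width [-7.05663328 -6.09451471  4.17666709  5.04059896]
axis [568.39154445 -58.26689956] wing dir deg 76.14358897577259
(array([  0,  37,  80,  85,  97, 111,   6,   0,  25,  76,  32,  32,  43,
        65,   0,   0,   0,   0]), array([-45, -40, -35, -30, -25, -20, -15, -10,  -5,   0,   5,  10,  15,
        20,  25,  30,  35,  40,  45]))
```

```bash
cat >> h.py <<'E'
AX=np.array([565.8,-66.0])
def rep(tag):
    s=sensors.read_state(); y=np.array(s["eef_rot"])[:,1]
    print(tag,"t%.1f"%s["t"],"p",np.round(s["eef_pos"],1),"yaw%.1f"%np.degrees(np.arctan2(y[1],y[0])),"F",np.round(s["force"],1),"M",np.round(s["wrist_torque"],2),"w%.1f gf%.0f q6 %.2f"%(s["grip_width"],s["grasp_force"],s["q"][5]))
    return s
def turn(ax,z,y0,dy,n=4,rate=0.7):
    for i in range(1,n+1):
        a=dy*i/n; ctrl.move_l([ax[0],ax[1],z+3.82*a],down(y0+a),vel=3.82*rate)
        s=rep("turn"); 
        if np.linalg.norm(s["force"])>60: print("STOP"); return False
    return True
E
python3 - <<'E'
from h import *
y0=np.deg2rad(-13.9)
ctrl.gripper_to(50,40)
ctrl.move_ptp([*AX,200],down(y0)); rep("above")
print(ctrl.move_l([*AX,142],vel=80,threshold=12)); rep("down")
ctrl.gripper_to(5,50); rep("grip")
E
```

```text
above t3.1 p [564.2 -65.4 198.2] yaw-14.1 F [-0.6 -0.3 -0.3] M [-0.03 -0.01  0.02] w50.0 gf0 q6 -0.02
False
down t4.0 p [566.2 -66.1 142.3] yaw-13.9 F [ 0.9  0.  -0.4] M [-0.01  0.04 -0.  ] w50.0 gf0 q6 -0.03
grip t4.4 p [565.6 -65.9 142.4] yaw-13.9 F [-1.6  0.6  2.5] M [0.16 0.26 0.05] w11.0 gf50 q6 -0.03
```

Run:
```python
from h import *
turn(AX,142.3,np.deg2rad(-13.9),1.55)
```

```text
turn t5.2 p [565.1 -65.8 143.7] yaw8.3 F [-5.4  2.   5.3] M [ 0.19  0.85 -0.04] w11.0 gf50 q6 -0.41
turn t5.8 p [564.5 -66.  145. ] yaw30.5 F [-7.6  1.   4.9] M [ 0.08  1.16 -0.05] w10.8 gf50 q6 -0.80
turn t6.5 p [564.  -66.4 146.4] yaw52.7 F [-8.2 -0.5  5.7] M [-0.06  1.46 -0.04] w11.2 gf50 q6 -1.19
turn t7.1 p [563.7 -67.  147.9] yaw74.9 F [-9.4 -1.7  5.9] M [-0.31  1.62  0.02] w11.2 gf50 q6 -1.58
```

```bash
sed -i 's/^AX=.*/AX=np.array([563.2,-66.8])/' h.py
python3 - <<'E'
from h import *
y0=np.deg2rad(-13.9)+1.55; z=142.3+3.82*1.55
ctrl.gripper_to(50); rep("open")
ctrl.move_l([*AX,z+55],vel=120)
ctrl.move_ptp([*AX,z+55],down(y0-np.pi)); rep("rot")
print(ctrl.move_l([*AX,z],down(y0-np.pi),vel=70,threshold=12)); rep("down")
ctrl.gripper_to(5,50); s=rep("grip")
if s["grip_width"]>9: turn(AX,z,y0-np.pi,1.55)
E
```

```text
open t7.5 p [566.2 -66.  148.2] yaw74.9 F [ 0.2 -0.4  0.1] M [0.02 0.04 0.01] w50.2 gf0 q6 -1.58
rot t10.8 p [563.2 -66.8 203.1] yaw-105.1 F [ 0.9 -0.  -0.1] M [-0.    0.04  0.  ] w50.0 gf0 q6 1.56
False
down t11.7 p [563.7 -66.9 148.7] yaw-105.1 F [0.1 0.4 0. ] M [-0.05  0.02  0.02] w49.7 gf0 q6 1.56
grip t12.2 p [563.4 -67.2 148.7] yaw-105.1 F [-0.5 -1.1  1.2] M [-0.27  0.08  0.07] w11.5 gf50 q6 1.56
turn t12.8 p [563.4 -67.5 150.1] yaw-82.9 F [-1.4 -2.7  2.2] M [-0.66  0.16  0.02] w11.0 gf50 q6 1.18
turn t13.4 p [563.4 -67.8 151.5] yaw-60.7 F [-0.8 -4.7  2.4] M [-0.96  0.16  0.06] w10.9 gf50 q6 0.79
turn t14.1 p [563.6 -68.  153.1] yaw-38.5 F [-0.  -5.5  2.7] M [-1.17  0.1   0.02] w11.2 gf50 q6 0.40
turn t14.7 p [563.8 -68.2 154.6] yaw-16.3 F [-0.  -6.5  1.8] M [-1.24  0.06  0.02] w11.0 gf50 q6 0.01
```

Run:
```python
from h import *
y0=np.deg2rad(-13.9)+3.1-np.pi
ctrl.gripper_to(50); rep("open")
ctrl.move_l([*AX,215],vel=120)
ctrl.move_ptp([563.5,-75,240],down(np.deg2rad(-22)));ctrl.hold(.3)
c=cam("wrist"); im,d=optics.grab_frame("wrist"); cv2.imwrite("pics/w2.png",im[:,:,::-1])
```

```text
open t15.2 p [563.  -66.3 153.8] yaw-16.3 F [-0.2 -0.8  1.3] M [ 0.02 -0.04  0.04] w49.6 gf0 q6 0.01
```

View pics/w2.png

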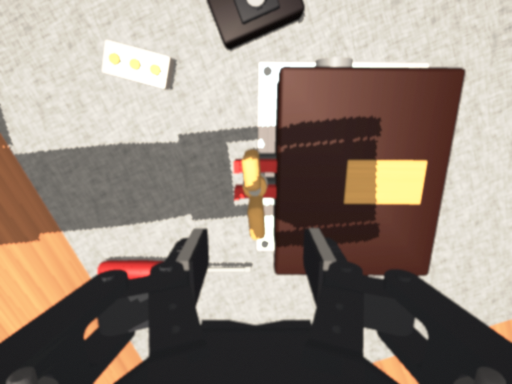

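The nut is half a turn on, with its wings from (251,152) to (257,238), and the bolt is still upright between the lug prongs. Now I push it out from behind with closed fingers.

Run:
```python
from h import *
a=np.deg2rad(-22); bx=np.array([np.cos(a),np.sin(a)]); R=down(a)
ctrl.gripper_to(0,30)
P=lambda o,z:[*(AX+o*bx),z]
ctrl.move_l(P(48,240),R,vel=150)
print(ctrl.move_l(P(48,144),R,vel=100,threshold=12)); rep("behind")
for o in(20,0,-20,-35,-50):
    print(o,ctrl.move_l(P(o,144),R,vel=60,threshold=30)); s=rep("push")
ctrl.hold(.3)
ctrl.move_l(P(-50,230),R,vel=150)
ctrl.move_l(P(-10,300),R,vel=200); rep("up")
c=cam("wrist"); im,d=optics.grab_frame("wrist"); cv2.imwrite("pics/w3.png",im[:,:,::-1])
```

```text
False
behind t18.5 p [608.4 -85.  145. ] yaw-22.0 F [ 0.2 -0.1  0.2] M [-0.   -0.    0.01] w-0.0 gf0 q6 0.10
20 False
push t19.2 p [581.7 -74.2 144.2] yaw-22.0 F [ 0.6 -0.6 -0.6] M [ 0.06  0.   -0.01] w-0.0 gf0 q6 0.11
0 False
push t19.6 p [562.9 -66.6 144. ] yaw-22.0 F [-1.1 -0.2  0.1] M [ 0.06 -0.03  0.02] w0.1 gf0 q6 0.11
-20 False
push t20.1 p [544.4 -59.2 144. ] yaw-22.0 F [-0.3 -0.4  0.5] M [-0.01 -0.04  0.01] w0.2 gf0 q6 0.12
-35 False
push t20.5 p [530.4 -53.5 144. ] yaw-22.0 F [0.7 0.6 1. ] M [ 0.02  0.01 -0.02] w0.3 gf0 q6 0.12
-50 False
push t20.9 p [516.5 -47.9 144. ] yaw-22.0 F [-0.5 -0.6  0.2] M [ 0.01 -0.03  0.01] w-0.2 gf0 q6 0.12
up t22.5 p [553.  -62.8 298.2] yaw-22.0 F [-0.7 -0.   0.4] M [0.   0.01 0.02] w-0.0 gf0 q6 0.12
```

View pics/w3.png

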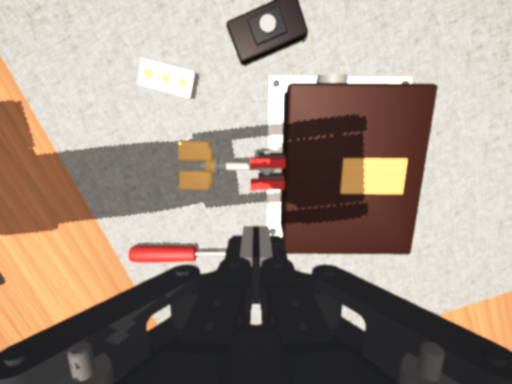

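The bolt lies level, pointing to -x: nut at (195,165), clear of the lug at (268,172). The screwdriver and the two blocks are undisturbed.

```bash
python3 -c "
from h import *
ctrl.hold(.5); rep('end'); print(ctrl.finish_job())"
```

```text
end t23.1 p [553.9 -63.  299.9] yaw-22.0 F [ 0.2 -1.3  0.6] M [ 0.03  0.02 -0.01] w0.5 gf0 q6 0.12
the job is handed in; nothing more can be done
None
```

The wing nut was loosened by about half a turn with the bolt upright, then the bolt was swung out of the lug and now lies level, clear of the box; the job was handed in at about 23 s, and the items near the box looked undisturbed in the last picture.

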